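# Pick a carded part off its display peg into the kit tray

### The job

Take the red carded part off its display peg: lift its hang hole over the peg's upturned tip as you slide it off, feeling your way so that nothing ever pushes or pulls on the rack with more than about 8 N. Then lower it gently into the empty pocket of the yellow kit tray and leave it standing there upright on its base, let go of. Leave the other cards hanging and the rest of the things where they are.

Things in the scene. Friction and masses are not known exactly. Their poses are not given: they have to be found in the camera images.
- card: The red carded part, 118 mm tall, 100 to 185 g, hanging upright on a peg. Origin: centre of its underside; z up, x through its thickness (along the peg), y along its width. A clear blister box 28 (x) by 60 (y) by 60 mm tall with a brass fitting inside stands on the origin; above it a red header 44 mm wide (y) rises to z = 118 mm, with the hang hole in it.
- card_eye (a point): Centre of the red card's closed hang hole, 100 mm above the card's origin, axes as the card's. The hole is 14 mm wide (y) and 12.6 mm tall, through a web 3 mm thick (x). Along each side edge of the header runs a grip rib, 12 mm thick (x), 7 mm wide (y), from 32 mm below to 18 mm above this point; pinch the header across the ribs (44 mm, along y).
- rack: Grey display rack, fixed, 360 mm wide (y), 183 mm tall. Origin: at table height under the front face of its cross plate, mid-width. Three round wire pegs, 6 mm thick, stick out along the rack's -x, at y = +110, 0, -110 mm, axis 160 mm above the table. A card hangs on each, the top of its hole resting on the level part of the peg, 42 mm out. Pegs are springy up and down: about 6 N per mm at the tip.
- root_mid (a point): Where the middle peg's axis leaves the front face of the cross plate; axes as the rack's. The peg runs level from here to a bend somewhere 62 to 97 mm out (pegs sit more or less deep in the plate), then rises as a straight tip 36 mm long plus a 3 mm round end, bent up by 8 to 43 degrees. Both differ on each peg and each time and are not measured. Vertical play of an upright card: 6.6 mm on the level, 1.5 mm on the steepest tip.
- root_left (a point): The same point on the peg at y = +110 mm of the rack.
- root_right (a point): The same point on the peg at y = -110 mm of the rack.
- pocket (a point): Centre of the floor of the empty pocket of the yellow kit tray, 4 mm above the table. The tray is fixed, 56 (x) by 200 (y) by 50 mm tall; this pocket at its -y end measures 48 mm along the point's x and 94 mm along its y. Its walls are 4 mm thick, their rims 46 mm above this point.
- card_blue: Blue carded part. Same size and build as card, hanging on another peg of the rack (which is on which peg changes); leave it hanging.
- card_green: Green carded part. Same size and build as card, hanging on another peg of the rack (which is on which peg changes); leave it hanging.
- can: Small grey can, 42 mm across, 75 mm tall, standing in the tray's other pocket. Origin under its centre. Leave alone.
- toolbox: Small blue steel box, closed, fixed, 114 by 164 mm, 103 mm tall with its handle; it stands on the side of the table that the tray does not. Origin under its centre.
- screwdriver: Screwdriver lying on the table. Leave alone.
- wrench: Wrench lying on the table. Leave alone.
- tape: Ring-shaped roll, 90 mm across, 24 mm tall, on the table. Leave alone.
- bottle: White bottle with red cap, 60 mm across, 170 mm tall, origin under its centre. Leave alone.
- clamp: Steel locking pliers, about 180 mm long, lying on the table. Leave alone.
- tray: The yellow kit tray, fixed, with two pockets along its y; origin under its centre. The other pocket, at its +y end, holds the can.
Things that resemble listed ones, but are neither listed nor needed, are in the scene too. Leave any brown, pink or purple look-alike of the card alone.

How it is judged:
By the outcome, as a careful person would: the job done as asked, in the order asked, and still so for the second after the job is handed in, with the robot touching nothing.
It also fails if it takes over 72 s, if anything falls off the work surface, if the arm or the gripper's body presses on something with over 40 N, if the wrist force passes 120 N, or if a joint passes its speed limit or range.

### The arm

A 7-joint arm with a two-finger parallel gripper is mounted at the origin on the work surface. World frame = base frame: x ahead of the robot, y to its left, z up, the work surface at z = 0. Lengths are in m, angles in rad, forces in N, time in s.
With the tool pointing down it reaches from about 0.425 to 0.925 m from the base axis. Payload 6.8 kg.
Tool frame: the origin (TCP) lies midway between the tips of the shut fingers; the grasp point (between the pads) lies 19 mm behind it; z points along the fingers, y is the direction in which the jaws open and shut (so a half turn about z gives the same grasp; the last joint's range is limited). The gripper opens to 85 mm and grips with 20 to 120 N. Pads are 22 mm wide; open, the fingers measure 114 mm over their backs; the gripper's body (76 mm by 85 mm) begins 54 mm behind the grasp point. The pads swing forward as they close: fully open they stand 13 mm farther back than shut.
Start: joints at [-1.25, 0.477, 0.022, 1.555, -0.011, 1.109, -0.083], TCP at [0.281, 0.614, 0.231] pointing down, gripper open.
Joint ranges: [-2.96, 2.96], [-0.34, 2.1], [-1.41, 1.46], [0.24, 2.44], [-1.37, 4.51], [0.17, 1.92], [-2.96, 2.96]. Speed limits (rad/s): [2.39, 2.39, 3.14, 3.14, 3.14, 3.14, 3.14].

### API

Orientations are given as a unit quaternion [w, x, y, z].
In Python, from station import bot gives the robot as it stands. The module is installed in compiled form; this text tells all that it offers.
- The arm moves only by the tool play_rows, never from a script. Its argument "motion" is a list of rows, each a list of 2 entries, a list of its own where there are three numbers: the shift along the tool's x, y, z as a fraction of full scale, then the turn, a rotation vector about the tool's x, y, z as a fraction of full scale. In form: [[[tx, ty, tz], [rx, ry, rz]], ...]. A call has 1 to 8 rows; each row is the pose to reach, as a shift and turn from the pose measured when the call began, along the tool's axes at that moment, turning the shorter way round; what a row does not reach only later rows make up. Full scale, the value 1, is 400 mm for a shift and 360 degrees for a turn. A row lasts 1/10 s, in which the tool goes at most 50 mm and 8.59 degrees, less where a joint would pass 70% of its speed; a pose out of reach is approached as far as the arm can. A call with a number of a shift or a turn outside -1 to 1 is refused whole. A call with a gripper value outside its range is refused whole. "fingers" is the finger opening in mm, from 0 to 85.4, set as the call begins (left out, the last holds). The fingers move at their own pace and stop on an object; "grip_force" is the grip in N (left out, the last holds). Time passes only in rows, so rows that repeat a pose let the fingers close. It gives the time, the measured TCP pose, the force and the opening at its end, in the units of the state.
- bot.get_obs(): the state, without advancing time (a new reading comes with each control period).
- bot.read_camera(name): name is "side" or "top"; returns a dict with "pixels" (400x640x3 uint8, red, green, blue), "range_z" (400x640 float32, m along the optical axis (not along the pixel's ray), 0 where there is no reading), "fovy" (degrees; the focal length in pixels is half the picture's height over the tangent of half this angle, whatever the lens; pixels are square), "cx", "cy" (the principal point, pixels), "pose" (4x4, takes a point from camera to world coordinates). Camera axes: x right, y down, z forward; pixel columns grow to the right and rows downward; lengths in m; the calibration is good to about 2 mm. A picture is of the moment at which its call begins.
- bot.hand_in(): hands the job in, once; it reports no verdict.
The state is a dict: "t": time; "q": joint angles; "joint_vel": joint speeds; "joint_torque": joint torques, N m; "eef_pos": TCP position; "tool_rot": TCP orientation; "contact_force": force on the tool from outside, world axes, zero at the start; "torque": the same for the moment, N m; "gripper_width": opening from 0.0 (shut) to 1.0 (fully open).
Only numpy, scipy, OpenCV 4.12 (cv2) and the standard library are available. Lean on these libraries where they do the work, as an engineer would, in place of code of your own. Each camera call takes 0.05 s, during which the arm holds its last target.

## Working session

There is one attempt and no reset: what is moved stays moved. The work goes in short steps, Python scripts to look and compute and a tool call to move; the robot and the scene stay as the last step left them, time stands still between calls to the robot, and variables do not carry over. Pictures are saved under pics/ and viewed, and the job is handed in when it is done.

Besides the shell and the picture viewer there is one more tool, called after "Request:" as name(argument=value, ...), one argument or row to a line, values as JSON. play_rows: Moves the arm, as the interface text tells. Shift numbers are shares of 400 mm and turn numbers shares of 360 degrees, none past 1 either way. Its arguments: {"type":"object","properties":{"motion":{"type":"array"},"fingers":{"type":"number"},"grip_force":{"type":"number"}},"required":["motion"]}

```bash
mkdir -p pics; cat > h.py <<'E'
import numpy as np,cv2
from station import bot
def cam(n):
    c=bot.read_camera(n); np.savez('%s.npz'%n,**{k:np.array(v) for k,v in c.items()}); return c
def load(n): return dict(np.load('%s.npz'%n))
def world(c):
    d=c['range_z'];H,W=d.shape;f=H/2/np.tan(np.radians(float(c['fovy']))/2)
    u,v=np.meshgrid(np.arange(W),np.arange(H))
    p=np.stack([(u-c['cx'])/f*d,(v-c['cy'])/f*d,d,np.ones_like(d)],-1)
    return (p@np.array(c['pose']).T)[...,:3]
E
python3 - <<'E'
from h import *
o=bot.get_obs();print(o)
for n in('side','top'):
    c=cam(n);cv2.imwrite(f'pics/{n}0.png',c['pixels'][...,::-1]);print(n,c['fovy'],c['cx'],c['cy'],np.round(c['pose'],3).tolist())
E
```

```text
{'t': 0.0, 'q': array([-1.25011443,  0.47775803,  0.02231791,  1.55645549, -0.01150667,
        1.10931538, -0.08306263]), 'joint_vel': array([-0.00129643, -0.00017872, -0.00069316, -0.00123677, -0.00109037,
        0.00062054, -0.00049083]), 'joint_torque': array([-1.14329964e-04, -5.96451437e+01,  1.60828527e+00, -2.81200397e+01,
        1.25335524e-02,  9.45376523e-03,  1.71350422e-05]), 'eef_pos': array([0.28039123, 0.61334987, 0.23035181]), 'tool_rot': array([-1.34626804e-04,  2.12715460e-01,  9.77113768e-01, -8.94197663e-04]), 'contact_force': array([0.00344524, 0.13282759, 0.9125757 ]), 'torque': array([-0.02513934, -0.03195609,  0.00182957]), 'gripper_width': 1.0000179899380075}
side 43.09088941481874 325.95556588351764 202.26313998103174 [[0.822, -0.384, 0.421, -0.163], [-0.57, -0.554, 0.607, -1.094], [-0.0, -0.739, -0.674, 1.358], [0.0, 0.0, 0.0, 1.0]]
top 45.30532567536717 324.5236533266321 200.70666372079788 [[-0.008, -0.989, 0.147, 0.364], [-1.0, 0.009, 0.006, 0.015], [-0.007, -0.147, -0.989, 1.869], [0.0, 0.0, 0.0, 1.0]]
```

View pics/side0.png

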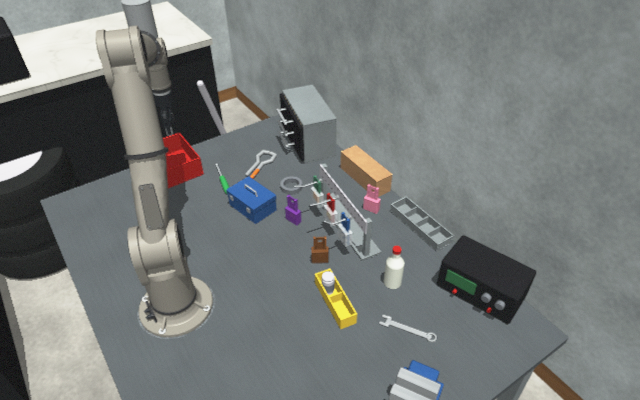

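View pics/top0.png

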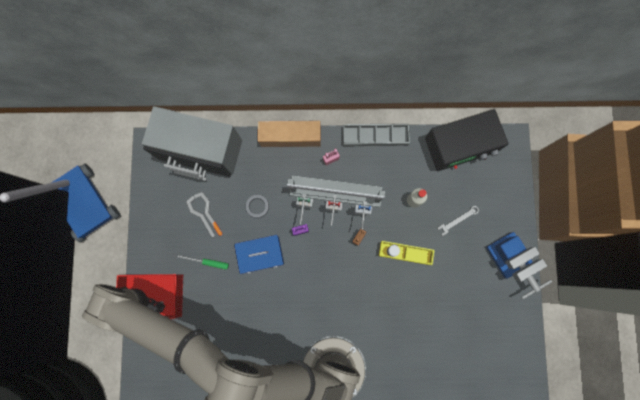

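Side view: the rack is at (345,215). The hanging cards are green (319,185), red (331,202) and blue (345,220). The look-alikes stand free: purple (293,210), brown (320,250) and pink (372,198). The only red one on the rack is on the middle peg. I'll confirm that in an enlarged crop.

```bash
python3 - <<'E'
from h import *
c=load('side');p=c['pixels'][...,::-1]
a=cv2.resize(p[160:270,270:400],None,fx=5.5,fy=5.5,interpolation=cv2.INTER_CUBIC)[:600]
cv2.imwrite('pics/s1.png',a)
c=load('top');p=c['pixels'][...,::-1]
a=cv2.resize(p[165:275,280:440],None,fx=5,fy=5,interpolation=cv2.INTER_CUBIC)
cv2.imwrite('pics/t1.png',a)
E
```

```text
(no output)
```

View pics/s1.png

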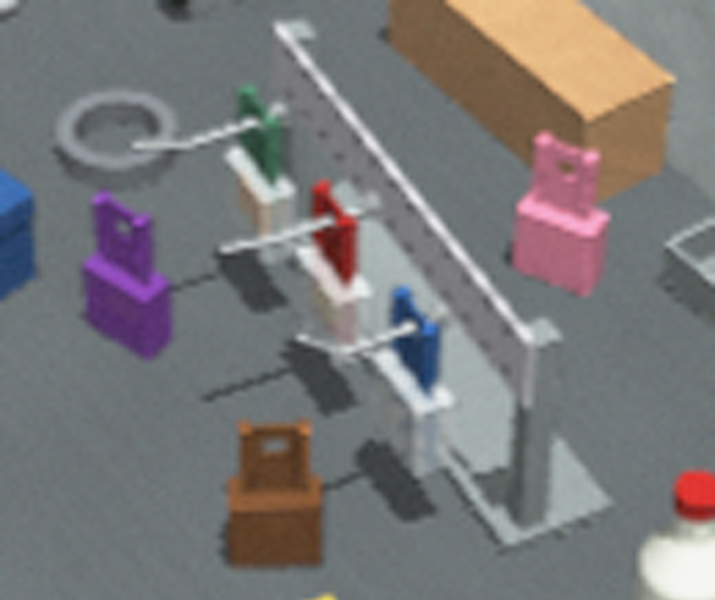

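View pics/t1.png

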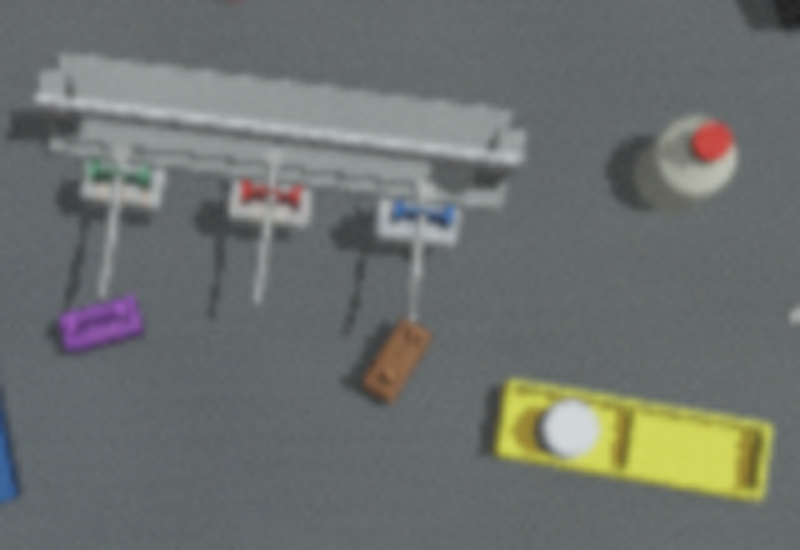

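The red card is on the middle peg, at top (334,204) and side (331,202), hanging with its clear blister. The purple, brown and pink ones stand on the table. Next I'll measure the geometry.

```bash
python3 - <<'E'
from h import *
for n in('side','top'):
    c=load(n);w=world(c);p=c['pixels'].astype(int);hsv=cv2.cvtColor(c['pixels'],cv2.COLOR_RGB2HSV)
    reg=np.zeros(p.shape[:2],bool)
    if n=='side': reg[160:330,270:400]=1
    else: reg[165:275,280:445]=1
    def st(nm,lo,hi,s=120,extra=True):
        m=reg&(hsv[...,0]>=lo)&(hsv[...,0]<=hi)&(hsv[...,1]>s)&(hsv[...,2]>60)&extra
        q=w[m]; 
        if len(q): print(n,nm,len(q),np.round(np.median(q,0),4),np.round(q.min(0),3),np.round(q.max(0),3))
        return m
    box=np.zeros_like(reg)
    if n=='side': box[185:225,322:340]=1
    else: box[195:212,320:348]=1
    st('red',0,8,120,box)
    st('red2',172,180,120,box)
    st('blue',105,125)
    st('green',50,80,100)
    m=st('yellow',22,33)
    q=w[m];r=q[abs(q[:,2]-0.05)<.006]
    print(cv2.minAreaRect((r[:,:2]*1000).astype(np.float32)),len(r))
    print(cv2.boxPoints(cv2.minAreaRect((r[:,:2]*1000).astype(np.float32))))
    # rack top
    q=w[reg&(abs(w[...,2]-.183)<.008)&(w[...,0]>.6)]
    print('plate',len(q),cv2.minAreaRect((q[:,:2]*1000).astype(np.float32)))
    q=w[reg&(abs(w[...,2]-.16)<.03)&(w[...,0]>.45)]
    print(len(q))
    # peg points: grey and z 0.14..0.2
E
```

```text
side red 71 [ 0.6035 -0.0214  0.1579] [ 0.594 -0.034 -0.002] [0.729 0.171 0.181]
side red2 2 [ 0.603  -0.0076  0.1546] [ 0.603 -0.008  0.142] [ 0.603 -0.007  0.167]
side blue 179 [0.4942 0.1989 0.0788] [-0.163 -1.094 -0.006] [0.608 0.318 1.358]
side green 8 [0.6183 0.0886 0.1603] [0.615 0.074 0.135] [0.625 0.121 0.178]
side yellow 1016 [ 0.4275 -0.3084  0.0259] [-0.163 -1.094 -0.007] [ 0.5   -0.142  1.358]
((430.21588134765625, -284.87982177734375), (205.58871459960938, 59.66106033325195), 79.77536010742188) 223
[[ 382.61224 -380.74658]
 [ 441.32587 -391.3369 ]
 [ 477.81952 -189.01306]
 [ 419.1059  -178.42273]]
plate 187 ((626.5504760742188, -89.950439453125), (504.06134033203125, 73.21708679199219), 83.61268615722656)
1201
top red 4 [0.608  0.007  0.1745] [ 0.603 -0.023  0.159] [0.61  0.009 0.177]
top blue 42 [0.4177 0.1886 0.0811] [ 0.394 -0.134  0.066] [0.595 0.194 0.182]
top yellow 670 [ 0.4306 -0.3034  0.0084] [ 0.364 -0.382 -0.01 ] [0.477 0.015 1.869]
((434.0437316894531, -281.4390869140625), (199.75057983398438, 54.94487380981445), 79.5164794921875) 113
[[ 388.8573  -374.6485 ]
 [ 442.885   -384.64587]
 [ 479.23016 -188.22968]
 [ 425.20245 -178.2323 ]]
plate 217 ((635.4349975585938, -84.53315734863281), (490.8614807128906, 75.97640991210938), 84.73025512695312)
732
```

```bash
cat > meas.py <<'E'
from h import *
yaw=np.radians(-6.5)
for n in('side','top'):
    c=load(n);w=world(c);hsv=cv2.cvtColor(c['pixels'],cv2.COLOR_RGB2HSV)
    H=hsv[...,0];S=hsv[...,1];V=hsv[...,2]
    P=w.reshape(-1,3)
    near=(abs(w[...,0]-.6)<.13)&(abs(w[...,1]+.02)<.25)
    # plate top
    m=near&(w[...,2]>.174)&(w[...,2]<.192)&(w[...,0]>.62)
    q=w[m]; l=cv2.fitLine((q[:,:2]*1000).astype(np.float32),cv2.DIST_HUBER,0,.01,.01).ravel()
    print(n,'platetop',len(q),l,np.degrees(np.arctan2(-l[0]/np.sign(l[1]),abs(l[1]))),q.min(0),q.max(0))
    # pegs and headers: x< plate
    X=np.array([np.cos(yaw),np.sin(yaw)]);Y=np.array([-np.sin(yaw),np.cos(yaw)])
    rx=w[...,:2]@X; ry=w[...,:2]@Y
    m=near&(w[...,2]>.125)&(w[...,2]<.21)&(w[...,0]<.63)
    for v,u in np.argwhere(m):
        print(n,u,v,np.round(np.r_[rx[v,u],ry[v,u],w[v,u,2]]*1000,0).astype(int),hsv[v,u],np.round(w[v,u]*1000).astype(int)) if 'pr' in globals() else 0
    import sys
    if len(sys.argv)>1: 
        m2=m&(abs(ry-float(sys.argv[1]))<.03)
        for v,u in np.argwhere(m2): print(u,v,np.round(np.r_[rx[v,u],ry[v,u],w[v,u,2]]*1000,1),hsv[v,u])
E
python3 meas.py 0.06
```

```text
side platetop 200 [ 1.3597727e-01  9.9071199e-01  6.4604510e+02 -2.7916140e+01] -7.8151336 [ 0.62080623 -0.19321194  0.17418849] [0.68936344 0.15986768 0.1886233 ]
327 193 [600.2  76.2 177.9] [  1  91 148]
328 193 [608.2  83.3 169.1] [  0 157 198]
326 194 [595.9  75.6 175.5] [  0  69 122]
327 194 [603.4  82.  167.4] [  1 178 166]
328 194 [604.5  76.5 171.2] [  1 190 189]
329 194 [606.1  72.1 173.9] [  1 161 173]
326 195 [597.8  79.1 167.2] [ 0 26 99]
327 195 [599.2  74.1 170.5] [  1 159 114]
328 195 [597.8  64.1 178.9] [  1 180 132]
329 195 [605.8  71.5 169.8] [  1 154 152]
326 196 [598.9  81.1 160.5] [ 3 27 96]
327 196 [596.4  69.  171. ] [  0 163 111]
328 196 [599.8  68.  170.4] [  0 181 111]
329 196 [600.8  62.4 174.3] [  1 185 113]
335 196 [626.5  65.  161.5] [ 90  12 174]
336 196 [626.9  58.5 166.4] [ 90   8 166]
326 197 [596.2  76.  160.8] [ 5 34 98]
327 197 [600.2  76.  159.1] [  2 178 112]
328 197 [599.7  67.6 165.9] [  0 179 111]
329 197 [598.5  58.1 173.9] [  1 188  88]
330 197 [602.6  58.4 172. ] [  0 184 133]
335 197 [624.   60.5 161.3] [ 95   9 164]
337 197 [627.5  52.3 
[... 8044 characters left out ...]
5  59.3 163.8] [ 96   9 135]
332 215 [561.8  62.4 162.3] [ 90   7 147]
332 216 [558.1  62.1 162.6] [ 90   7 146]
332 217 [555.   61.7 158.6] [ 90   7 146]
331 218 [550.4  64.9 163.9] [ 90   8 123]
332 218 [550.9  61.3 163. ] [ 98   7 149]
331 219 [547.2  64.5 161.3] [ 90   6 130]
332 219 [546.8  60.9 167.8] [ 98   7 148]
331 220 [542.3  64.1 173. ] [ 98   8 135]
332 220 [542.9  60.6 171. ] [ 90   9 142]
331 221 [539.6  63.8 164.9] [ 90   7 141]
332 221 [539.7  60.2 168. ] [ 90   9 139]
331 222 [535.4  63.4 170.8] [ 90   7 146]
332 222 [536.3  59.8 166. ] [ 98   7 137]
331 223 [531.8  63.  171.2] [100   5 148]
331 224 [529.4  62.7 159.8] [ 84   9 149]
331 225 [524.9  62.3 169.1] [ 95  12 131]
```

```bash
cat > go.py <<'E'
import sys
from h import *
from scipy.spatial.transform import Rotation as R
def go(x,y,z,yaw,pitch=0):
    """yaw deg of rack-like frame; tool y along its y, z down"""
    o=bot.get_obs();q=o['tool_rot'];Rc=R.from_quat([q[1],q[2],q[3],q[0]])
    base=R.from_matrix(np.array([[-1,0,0],[0,1,0],[0,0,-1.]]))
    Rt=R.from_euler('z',yaw,degrees=True)*R.from_euler('y',pitch,degrees=True)*base
    d=Rc.inv().apply(np.array([x,y,z])-o['eef_pos'])
    r=(Rc.inv()*Rt).as_rotvec(degrees=True)
    print('pos',np.round(o['eef_pos']*1000,1),'t',round(o['t'],2),'F',np.round(o['contact_force'],2),'w',o['gripper_width'])
    print('shift',np.round(d/.4,4),'turn',np.round(r/360,4),'mm',np.round(d*1000,1),'deg',np.round(r,1))
if __name__=='__main__': go(*[float(a) for a in sys.argv[1:]])
E
python3 go.py .45 .29 .30 -7.7; python3 go.py .605 -.0095 .30 -7.7
```

```text
pos [280.4 613.4 230.4] t 0.1 F [ 0.95  0.9  -0.02] w 1.0054578908061131
shift [-0.7217 -0.5593 -0.1729] turn [-0.0003 -0.     -0.0469] mm [-288.7 -223.7  -69.2] deg [ -0.1  -0.  -16.9]
pos [280.4 613.4 230.4] t 0.1 F [ 0.95  0.9  -0.02] w 1.0054578908061131
shift [-1.3854 -1.0792 -0.172 ] turn [-0.0003 -0.     -0.0469] mm [-554.2 -431.7  -68.8] deg [ -0.1  -0.  -16.9]
```

Request:
play_rows(
  motion=[
    [[-0.09, -0.07, -0.05], [0, 0, -0.008]],
    [[-0.72, -0.56, -0.173], [0, 0, -0.047]],
    [[-0.72, -0.56, -0.173], [0, 0, -0.047]],
    [[-0.72, -0.56, -0.173], [0, 0, -0.047]],
    [[-0.72, -0.56, -0.173], [0, 0, -0.047]],
    [[-0.72, -0.56, -0.173], [0, 0, -0.047]],
    [[-0.72, -0.56, -0.173], [0, 0, -0.047]],
    [[-0.72, -0.56, -0.173], [0, 0, -0.047]],
  ],
  fingers=62,
  grip_force=20,
)

```text
t: 0.9
eef_pos: [0.4517, 0.2849, 0.3007]
tool_rot: [0.0, 0.07, 0.998, -0.001]
contact_force: [0.8, -1.3, -0.7]
gripper_width: 0.728
```

```bash
python3 go.py .605 -.0095 .27 -7.7
```

```text
pos [451.7 284.9 300.7] t 0.9 F [ 0.76 -1.31 -0.73] w 0.7281646181833499
shift [-0.482  -0.6751  0.0789] turn [-0.0004  0.0002 -0.0009] mm [-192.8 -270.    31.5] deg [-0.1  0.1 -0.3]
```

Request:
play_rows(
  motion=[
    [[-0.482, -0.675, 0.079], [0, 0, -0.001]],
    [[-0.482, -0.675, 0.079], [0, 0, -0.001]],
    [[-0.482, -0.675, 0.079], [0, 0, -0.001]],
    [[-0.482, -0.675, 0.079], [0, 0, -0.001]],
    [[-0.482, -0.675, 0.079], [0, 0, -0.001]],
    [[-0.482, -0.675, 0.079], [0, 0, -0.001]],
    [[-0.482, -0.675, 0.079], [0, 0, -0.001]],
    [[-0.482, -0.675, 0.079], [0, 0, -0.001]],
  ],
)

```text
t: 1.7
eef_pos: [0.6058, -0.0168, 0.2691]
tool_rot: [0.0, 0.071, 0.997, -0.003]
contact_force: [-0.3, -0.7, -0.2]
gripper_width: 0.724
```

```bash
python3 - <<'E'
from h import *
c=cam('side');p=c['pixels'][...,::-1]
cv2.imwrite('pics/s2.png',cv2.resize(p[130:270,250:400],None,fx=4.2,fy=4.2,interpolation=cv2.INTER_CUBIC))
E
for z in .2 .16 .131; do python3 go.py .605 -.0095 $z -7.7;done
```

```text
pos [605.1 -13.1 269.1] t 1.75 F [ 0.52  0.56 -0.35] w 0.7237318128977343
shift [0.0015 0.0096 0.1728] turn [-0.0007 -0.     -0.0008] mm [ 0.6  3.8 69.1] deg [-0.3 -0.  -0.3]
pos [605.1 -13.1 269.1] t 1.75 F [ 0.52  0.56 -0.35] w 0.7237318128977343
shift [0.0015 0.01   0.2728] turn [-0.0007 -0.     -0.0008] mm [  0.6   4.  109.1] deg [-0.3 -0.  -0.3]
pos [605.1 -13.1 269.1] t 1.75 F [ 0.52  0.56 -0.35] w 0.7237318128977343
shift [0.0015 0.0103 0.3453] turn [-0.0007 -0.     -0.0008] mm [  0.6   4.1 138.1] deg [-0.3 -0.  -0.3]
```

View pics/s2.png

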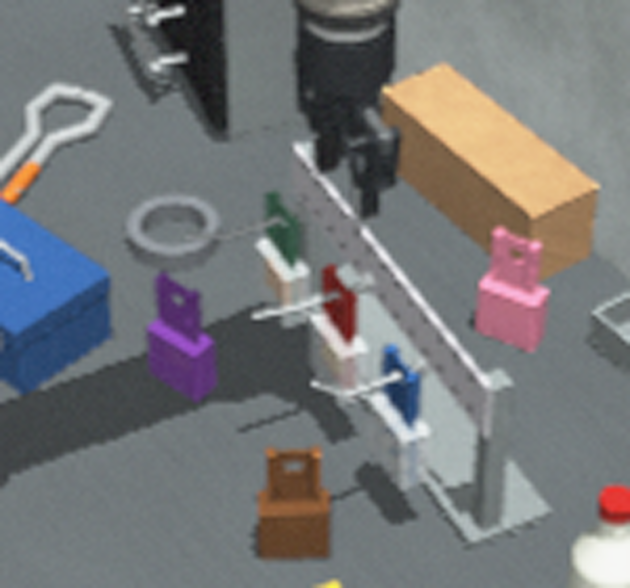

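The gripper hangs above the rack at crop (355,150), with the red card below it at (337,310). I'll lower partway, let it settle, then compare the fingers with the card in the same image.

Request:
play_rows(
  motion=[
    [[0.0015, 0.01, 0.06], [-0.0007, 0, -0.0008]],
    [[0.0015, 0.01, 0.12], [-0.0007, 0, -0.0008]],
    [[0.0015, 0.01, 0.165], [-0.0007, 0, -0.0008]],
    [[0.0015, 0.01, 0.173], [-0.0007, 0, -0.0008]],
    [[0.0015, 0.01, 0.173], [-0.0007, 0, -0.0008]],
    [[0.0015, 0.01, 0.173], [-0.0007, 0, -0.0008]],
  ],
)

```text
t: 2.35
eef_pos: [0.6056, -0.0086, 0.201]
tool_rot: [0.001, 0.067, 0.998, 0.0]
contact_force: [0.2, -0.1, 0.3]
gripper_width: 0.724
```

```bash
python3 - <<'E'
from h import *
for n in ('side','top'):
    c=cam(n);p=c['pixels'][...,::-1]
    s=p[150:240,290:380] if n=='side' else p[150:240,290:380]
    cv2.imwrite(f'pics/{n}3.png',cv2.resize(s,None,fx=6.5,fy=6.5,interpolation=cv2.INTER_CUBIC))
    w=world(c)
    hsv=cv2.cvtColor(c['pixels'],cv2.COLOR_RGB2HSV)
    m=(hsv[...,2]<70)&(w[...,2]>.195)&(w[...,2]<.24)&(abs(w[...,0]-.605)<.05)&(abs(w[...,1]+.01)<.08)
    q=w[m];X=np.array([.9936,-.1132]);Y=np.array([.1132,.9936])
    print(n,len(q)); 
    r=np.c_[q[:,:2]@X,q[:,:2]@Y,q[:,2]]*1000
    if len(r): print(r.min(0),r.max(0),np.median(r,0))
    np.set_printoptions(suppress=True,linewidth=150)
    print(np.round(r[np.argsort(r[:,1])][::4],0).tolist())
print(np.array([.605,-.0095])@X,np.array([.605,-.0095])@Y)
E
python3 go.py .605 -.0095 .131 -7.7
```

```text
side 46
[593.44181993  10.61502353 206.57832184] [613.78486959  98.99415629 239.65303814] [603.66975914  88.83776532 224.48536566]
[[595.0, 11.0, 240.0], [596.0, 12.0, 229.0], [605.0, 14.0, 233.0], [606.0, 22.0, 213.0], [594.0, 87.0, 218.0], [607.0, 89.0, 239.0], [611.0, 89.0, 210.0], [604.0, 90.0, 212.0], [604.0, 91.0, 207.0], [597.0, 92.0, 209.0], [601.0, 93.0, 225.0], [608.0, 99.0, 209.0]]
top 0
[]
0.6022033999999999 0.05904679999999999
pos [605.7  -9.  201.2] t 2.45 F [ 0.31 -0.53 -0.69] w 0.7280130521408067
shift [ 0.0019 -0.0016  0.1754] turn [0.0001 0.0003 0.0001] mm [ 0.8 -0.6 70.2] deg [0.  0.1 0. ]
```

View pics/side3.png

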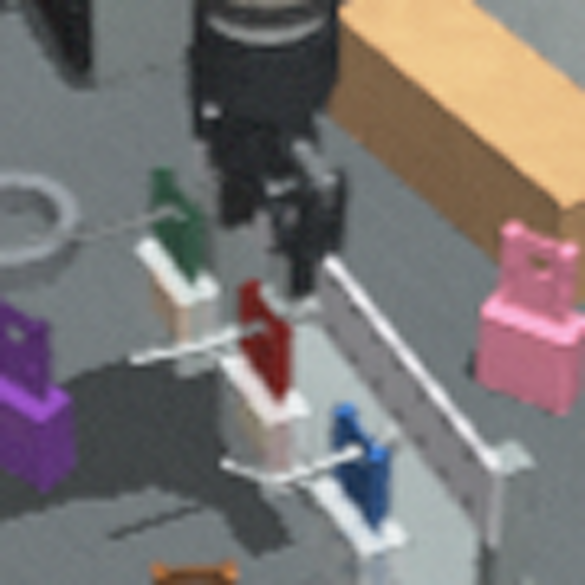

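View pics/top3.png

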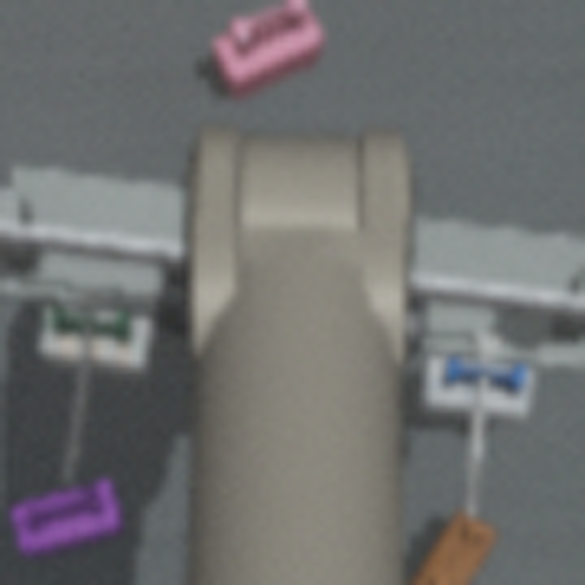

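The side view shows the fingers straddling the red card, and its x and centre agree within noise. Now I'll descend.

Request:
play_rows(
  motion=[
    [[0.001, -0.0015, 0.03], [0, 0, 0]],
    [[0.001, -0.0015, 0.07], [0, 0, 0]],
    [[0.001, -0.0015, 0.11], [0, 0, 0]],
    [[0.001, -0.0015, 0.145], [0, 0, 0]],
    [[0.001, -0.0015, 0.165], [0, 0, 0]],
    [[0.001, -0.0015, 0.1745], [0, 0, 0]],
    [[0.001, -0.0015, 0.1745], [0, 0, 0]],
  ],
)

```text
t: 3.15
eef_pos: [0.6053, -0.0096, 0.131]
tool_rot: [0.001, 0.067, 0.998, 0.0]
contact_force: [-0.2, -0.3, 0.8]
gripper_width: 0.727
```

Request:
play_rows(
  motion=[
    [[0, 0, 0], [0, 0, 0]],
    [[0, 0, 0], [0, 0, 0]],
  ],
  fingers=50,
)

```text
t: 3.35
eef_pos: [0.6057, -0.0096, 0.1316]
tool_rot: [0.001, 0.067, 0.998, 0.0]
contact_force: [0.2, 0.5, -0.1]
gripper_width: 0.584
```

```bash
python3 - <<'E'
from h import *
c=cam('side');p=c['pixels'][...,::-1]
cv2.imwrite('pics/s4.png',cv2.resize(p[165:225,300:370],None,fx=8,fy=8,interpolation=cv2.INTER_CUBIC))
E
python3 go.py .605 -.0095 .131 -7.7
```

```text
pos [605.7  -9.6 131.6] t 3.4 F [0.64 0.85 0.32] w 0.5838053869126996
shift [ 0.0018 -0.0001  0.0016] turn [0.0001 0.0004 0.    ] mm [ 0.7 -0.   0.6] deg [0.  0.1 0. ]
```

View pics/s4.png

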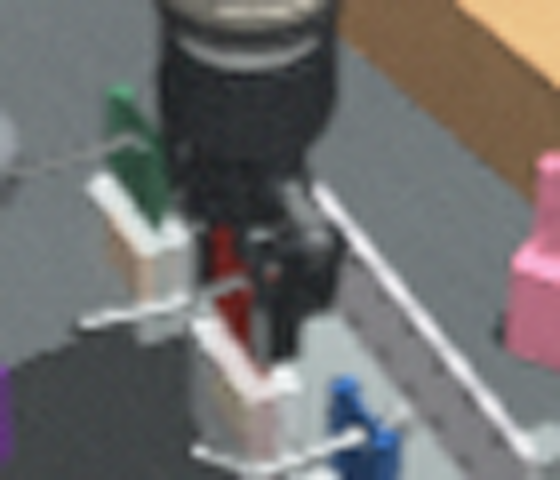

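The header sits between the pads. The right finger is at crop (290,290), beside the rib, and the peg shows in front at (150,310). I'll close in small steps.

Request:
play_rows(
  motion=[
    [[0, 0, 0], [0, 0, 0]],
    [[0, 0, 0], [0, 0, 0]],
  ],
  fingers=47,
)

```text
t: 3.6
eef_pos: [0.606, -0.0096, 0.132]
tool_rot: [0.002, 0.067, 0.998, 0.0]
contact_force: [0.4, 0.0, -0.0]
gripper_width: 0.547
```

Request:
play_rows(
  motion=[
    [[0, 0, 0], [0, 0, 0]],
    [[0, 0, 0], [0, 0, 0]],
  ],
  fingers=45,
)

```text
t: 3.8
eef_pos: [0.606, -0.0095, 0.1321]
tool_rot: [0.002, 0.067, 0.998, 0.0]
contact_force: [-0.4, -0.0, 0.3]
gripper_width: 0.527
```

Request:
play_rows(
  motion=[
    [[0, 0, 0], [0, 0, 0]],
    [[0, 0, 0], [0, 0, 0]],
    [[0, 0, 0], [0, 0, 0]],
  ],
  fingers=42,
  grip_force=35,
)

```text
t: 4.1
eef_pos: [0.6061, -0.0096, 0.1322]
tool_rot: [0.002, 0.067, 0.998, 0.0]
contact_force: [-0.9, 0.7, 2.0]
gripper_width: 0.509
```

Request:
play_rows(
  motion=[
    [[0, 0, 0], [0, 0, 0]],
    [[0, 0, 0], [0, 0, 0]],
  ],
  fingers=30,
  grip_force=40,
)

```text
t: 4.3
eef_pos: [0.6061, -0.0096, 0.1323]
tool_rot: [0.002, 0.067, 0.998, 0.0]
contact_force: [0.6, 0.1, 2.1]
gripper_width: 0.51
```

```bash
python3 - <<'E'
from h import *
c=cam('side');p=c['pixels'][...,::-1]
cv2.imwrite('pics/s5.png',cv2.resize(p[165:225,300:370],None,fx=8,fy=8,interpolation=cv2.INTER_CUBIC))
for i in range(4):
  cam('side');o=bot.get_obs();print(o['contact_force'],o['torque'],o['gripper_width']*85.4)
E
python3 go.py .605 -.0095 .134 -7.7
```

```text
[-0.74325082  0.57880976  1.01134225] [0.00393411 0.04688912 0.03705834] 43.48867320981891
[ 0.87943466 -0.30391703  1.17155431] [-0.02622062  0.01826539  0.01744695] 43.76102819490395
[ 0.70224446 -0.12049338  1.22389956] [0.02554284 0.02412916 0.0014655 ] 43.413281658523985
[ 0.50168637 -0.50148073  1.41603369] [-0.00408435  0.06145633  0.00198435] 43.50512096348083
pos [606.2  -9.6 132.3] t 4.55 F [ 0.5  -0.5   1.42] w 0.5094276459423984
shift [ 0.0029 -0.0002 -0.0044] turn [0.0002 0.0006 0.0001] mm [ 1.1 -0.1 -1.7] deg [0.1 0.2 0. ]
```

View pics/s5.png

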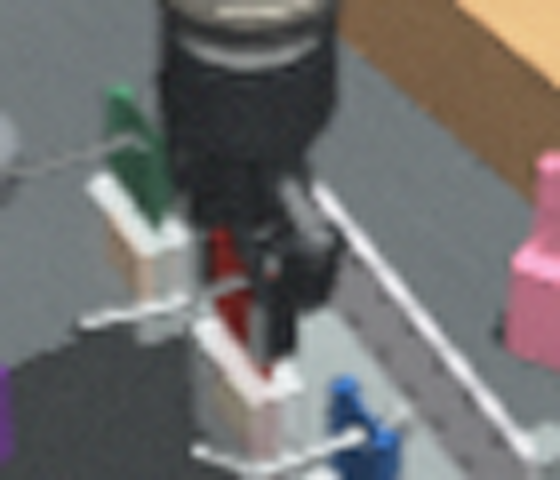

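Request:
play_rows(
  motion=[
    [[0, 0, -0.001], [0, 0, 0]],
    [[0, 0, -0.0025], [0, 0, 0]],
    [[0, 0, -0.0025], [0, 0, 0]],
  ],
)

```text
t: 4.85
eef_pos: [0.6058, -0.0096, 0.1329]
tool_rot: [0.002, 0.067, 0.998, 0.0]
contact_force: [0.4, -0.7, -1.4]
gripper_width: 0.505
```

```bash
cat > f.py <<'E'
from h import *
F=[];T=[]
for i in range(6):
  c=bot.read_camera('side');o=bot.get_obs();F.append(o['contact_force']);T.append(o['torque'])
F=np.array(F);T=np.array(T)
y=np.radians(-7.7);M=np.array([[np.cos(y),np.sin(y),0],[-np.sin(y),np.cos(y),0],[0,0,1]])
print('t',round(o['t'],2),'pos',np.round(o['eef_pos']*1000,2),'rack xyz',np.round(M@o['eef_pos']*1000,1),'Frack',np.round(M@F.mean(0),2),'+-',np.round(F.std(0),2),'T',np.round(M@T.mean(0),3),'w',round(o['gripper_width']*85.4,1),'q',np.round(o['tool_rot'],4))
E
python3 f.py
```

```text
t 5.15 pos [606.05  -9.63 133.15] rack xyz [601.9  71.7 133.2] Frack [ 0.12 -0.   -1.54] +- [0.46 0.51 0.29] T [-0.011 -0.001  0.014] w 43.2 q [1.800e-03 6.700e-02 9.977e-01 4.000e-04]
```

Request:
play_rows(
  motion=[
    [[0, 0, -0.0015], [0, 0, 0]],
    [[0, 0, -0.003], [0, 0, 0]],
    [[0, 0, -0.003], [0, 0, 0]],
  ],
)

```text
t: 5.45
eef_pos: [0.6061, -0.0096, 0.1345]
tool_rot: [0.002, 0.067, 0.998, 0.0]
contact_force: [0.6, 0.1, -1.6]
gripper_width: 0.513
```

```bash
python3 f.py
```

```text
t 5.75 pos [606.03  -9.57 134.34] rack xyz [601.9  71.7 134.3] Frack [-0.09  0.11 -1.78] +- [0.44 0.44 0.44] T [-0.026 -0.008 -0.031] w 43.5 q [1.800e-03 6.700e-02 9.978e-01 4.000e-04]
```

Request:
play_rows(
  motion=[
    [[0, 0, -0.002], [0, 0, 0]],
    [[0, 0, -0.005], [0, 0, 0]],
    [[0, 0, -0.005], [0, 0, 0]],
  ],
)

```text
t: 6.05
eef_pos: [0.6062, -0.0096, 0.1366]
tool_rot: [0.002, 0.067, 0.998, 0.0]
contact_force: [-0.2, 0.5, -0.9]
gripper_width: 0.511
```

```bash
python3 f.py
```

```text
t 6.35 pos [606.01  -9.58 136.29] rack xyz [601.8  71.7 136.3] Frack [-0.19  0.25 -1.66] +- [0.33 0.32 0.51] T [-0.035 -0.001 -0.007] w 43.7 q [1.700e-03 6.700e-02 9.978e-01 4.000e-04]
```

Request:
play_rows(
  motion=[
    [[0.006, 0, 0], [0, 0, 0]],
    [[0.014, 0, 0], [0, 0, 0]],
    [[0.022, 0, 0], [0, 0, 0]],
    [[0.03, 0, 0], [0, 0, 0]],
    [[0.038, 0, 0], [0, 0, 0]],
    [[0.045, 0, 0], [0, 0, 0]],
    [[0.045, 0, 0], [0, 0, 0]],
  ],
)

```text
t: 7.05
eef_pos: [0.5877, -0.0071, 0.1363]
tool_rot: [0.002, 0.067, 0.998, 0.0]
contact_force: [-0.8, 0.4, -1.6]
gripper_width: 0.507
```

```bash
python3 f.py
```

```text
t 7.35 pos [588.31  -7.19 136.25] rack xyz [584.   71.7 136.3] Frack [ 0.09 -0.05 -1.57] +- [0.56 0.62 0.66] T [-0.007  0.011 -0.001] w 43.5 q [1.800e-03 6.700e-02 9.978e-01 4.000e-04]
```

Request:
play_rows(
  motion=[
    [[0.003, 0, 0], [0, 0, 0]],
    [[0.006, 0, 0], [0, 0, 0]],
    [[0.009, 0, 0], [0, 0, 0]],
    [[0.012, 0, 0], [0, 0, 0]],
    [[0.015, 0, 0], [0, 0, 0]],
    [[0.018, 0, 0], [0, 0, 0]],
    [[0.02, 0, 0], [0, 0, 0]],
  ],
)

```text
t: 8.05
eef_pos: [0.5802, -0.0061, 0.1362]
tool_rot: [0.002, 0.067, 0.998, 0.0]
contact_force: [-0.5, 0.3, -2.3]
gripper_width: 0.504
```

```bash
python3 f.py
```

```text
t 8.35 pos [580.44  -6.16 136.24] rack xyz [576.   71.7 136.2] Frack [ 0.05 -0.1  -1.77] +- [0.48 0.59 0.48] T [-0.009  0.023 -0.008] w 43.4 q [1.800e-03 6.700e-02 9.977e-01 3.000e-04]
```

Request:
play_rows(
  motion=[
    [[0.003, 0, 0], [0, 0, 0]],
    [[0.006, 0, 0], [0, 0, 0]],
    [[0.009, 0, 0], [0, 0, 0]],
    [[0.012, 0, 0], [0, 0, 0]],
    [[0.015, 0, 0], [0, 0, 0]],
    [[0.018, 0, 0], [0, 0, 0]],
    [[0.02, 0, 0], [0, 0, 0]],
  ],
)

```text
t: 9.05
eef_pos: [0.5724, -0.0051, 0.1362]
tool_rot: [0.002, 0.067, 0.998, 0.0]
contact_force: [0.0, -0.4, -1.9]
gripper_width: 0.512
```

```bash
python3 f.py;python3 - <<'E'
from h import *
c=cam('side');p=c['pixels'][...,::-1]
cv2.imwrite('pics/s6.png',cv2.resize(p[165:225,300:370],None,fx=8,fy=8,interpolation=cv2.INTER_CUBIC))
E
```

```text
t 9.35 pos [572.59  -5.07 136.23] rack xyz [568.1  71.7 136.2] Frack [-0.35  0.18 -1.48] +- [0.4  0.29 0.45] T [ 0.017  0.007 -0.013] w 43.6 q [1.900e-03 6.700e-02 9.978e-01 4.000e-04]
```

View pics/s6.png

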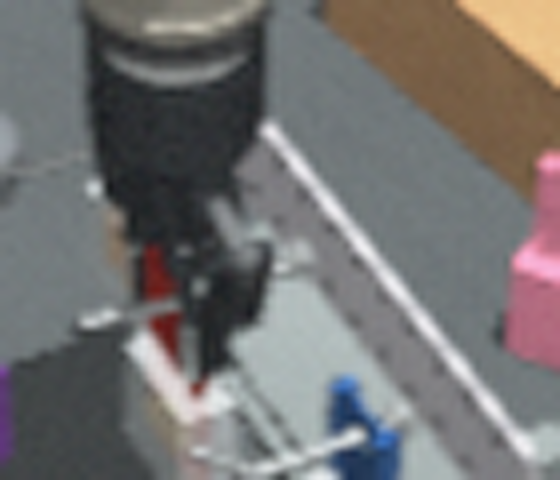

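Request:
play_rows(
  motion=[
    [[0.003, 0, 0], [0, 0, 0]],
    [[0.006, 0, 0], [0, 0, 0]],
    [[0.009, 0, 0], [0, 0, 0]],
    [[0.012, 0, 0], [0, 0, 0]],
    [[0.015, 0, 0], [0, 0, 0]],
    [[0.018, 0, 0], [0, 0, 0]],
    [[0.02, 0, 0], [0, 0, 0]],
  ],
)

```text
t: 10.1
eef_pos: [0.5645, -0.004, 0.1362]
tool_rot: [0.002, 0.067, 0.998, 0.0]
contact_force: [-0.8, -0.7, -1.6]
gripper_width: 0.51
```

```bash
python3 f.py
```

```text
t 10.4 pos [564.72  -4.   136.22] rack xyz [560.2  71.7 136.2] Frack [-0.12  0.1  -1.36] +- [0.46 0.57 0.49] T [ 0.002 -0.034  0.002] w 43.4 q [1.900e-03 6.700e-02 9.978e-01 4.000e-04]
```

Request:
play_rows(
  motion=[
    [[0.003, 0, -0.0005], [0, 0, 0]],
    [[0.006, 0, -0.001], [0, 0, 0]],
    [[0.009, 0, -0.0016], [0, 0, 0]],
    [[0.0125, 0, -0.0022], [0, 0, 0]],
    [[0.0125, 0, -0.0022], [0, 0, 0]],
  ],
)

```text
t: 10.9
eef_pos: [0.5595, -0.0033, 0.1371]
tool_rot: [0.002, 0.067, 0.998, 0.0]
contact_force: [0.7, -0.2, -1.0]
gripper_width: 0.507
```

```bash
python3 f.py
```

```text
t 11.2 pos [559.82  -3.35 137.07] rack xyz [555.2  71.7 137.1] Frack [ 0.08 -0.16 -1.55] +- [0.55 0.42 0.47] T [0.011 0.006 0.031] w 43.6 q [1.900e-03 6.700e-02 9.977e-01 3.000e-04]
```

Request:
play_rows(
  motion=[
    [[0.003, 0, -0.0006], [0, 0, 0]],
    [[0.006, 0, -0.0012], [0, 0, 0]],
    [[0.009, 0, -0.0018], [0, 0, 0]],
    [[0.0125, 0, -0.0025], [0, 0, 0]],
    [[0.0125, 0, -0.0025], [0, 0, 0]],
  ],
)

```text
t: 11.7
eef_pos: [0.5546, -0.0026, 0.1381]
tool_rot: [0.002, 0.067, 0.998, 0.0]
contact_force: [1.0, 0.5, -1.9]
gripper_width: 0.512
```

```bash
python3 f.py
```

```text
t 12.0 pos [554.88  -2.68 138.03] rack xyz [550.2  71.7 138. ] Frack [ 0.21  0.17 -1.42] +- [0.68 0.49 0.32] T [-0.021  0.017  0.002] w 43.2 q [1.900e-03 6.700e-02 9.977e-01 3.000e-04]
```

Request:
play_rows(
  motion=[
    [[0.003, 0, -0.0006], [0, 0, 0]],
    [[0.006, 0, -0.0012], [0, 0, 0]],
    [[0.009, 0, -0.0018], [0, 0, 0]],
    [[0.0125, 0, -0.0025], [0, 0, 0]],
    [[0.0125, 0, -0.0025], [0, 0, 0]],
  ],
)

```text
t: 12.5
eef_pos: [0.5497, -0.002, 0.1391]
tool_rot: [0.002, 0.067, 0.998, 0.0]
contact_force: [-0.3, -0.6, -2.0]
gripper_width: 0.506
```

```bash
python3 f.py
```

```text
t 12.8 pos [549.99  -2.04 139.02] rack xyz [545.3  71.7 139. ] Frack [ 0.19 -0.14 -1.58] +- [0.28 0.55 0.42] T [-0.006 -0.003  0.005] w 43.3 q [2.000e-03 6.700e-02 9.977e-01 3.000e-04]
```

Request:
play_rows(
  motion=[
    [[0.003, 0, -0.0006], [0, 0, 0]],
    [[0.006, 0, -0.0012], [0, 0, 0]],
    [[0.009, 0, -0.0018], [0, 0, 0]],
    [[0.0125, 0, -0.0025], [0, 0, 0]],
    [[0.0125, 0, -0.0025], [0, 0, 0]],
  ],
)

```text
t: 13.3
eef_pos: [0.5448, -0.0013, 0.14]
tool_rot: [0.002, 0.067, 0.998, 0.0]
contact_force: [0.1, 0.6, -1.5]
gripper_width: 0.504
```

```bash
python3 f.py;python3 - <<'E'
from h import *
c=cam('side');p=c['pixels'][...,::-1]
cv2.imwrite('pics/s7.png',cv2.resize(p[165:225,290:360],None,fx=8,fy=8,interpolation=cv2.INTER_CUBIC))
E
```

```text
t 13.6 pos [545.06  -1.35 140.  ] rack xyz [540.3  71.7 140. ] Frack [-0.17  0.12 -1.68] +- [0.54 0.68 0.44] T [-0.007  0.007  0.006] w 43.7 q [2.000e-03 6.700e-02 9.977e-01 3.000e-04]
```

View pics/s7.png

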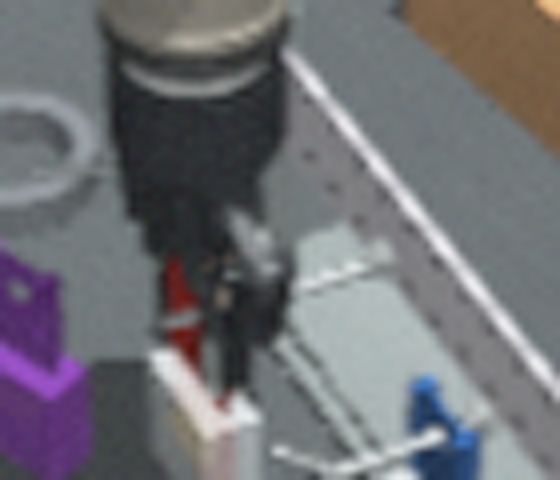

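The tip still shows in front of the header at crop (180,320), with no contact so far. I'll continue.

Request:
play_rows(
  motion=[
    [[0.003, 0, -0.0006], [0, 0, 0]],
    [[0.006, 0, -0.0012], [0, 0, 0]],
    [[0.009, 0, -0.0018], [0, 0, 0]],
    [[0.0125, 0, -0.0025], [0, 0, 0]],
    [[0.0125, 0, -0.0025], [0, 0, 0]],
  ],
)

```text
t: 14.15
eef_pos: [0.5399, -0.0007, 0.141]
tool_rot: [0.002, 0.067, 0.998, 0.0]
contact_force: [-0.1, -0.1, -1.2]
gripper_width: 0.516
```

```bash
python3 f.py
```

```text
t 14.45 pos [540.16  -0.7  140.96] rack xyz [535.4  71.7 141. ] Frack [-0.02 -0.09 -1.35] +- [0.46 0.36 0.47] T [0.013 0.012 0.009] w 43.5 q [2.000e-03 6.700e-02 9.977e-01 3.000e-04]
```

Request:
play_rows(
  motion=[
    [[0.003, 0, -0.0006], [0, 0, 0]],
    [[0.006, 0, -0.0012], [0, 0, 0]],
    [[0.009, 0, -0.0018], [0, 0, 0]],
    [[0.0125, 0, -0.0025], [0, 0, 0]],
    [[0.0125, 0, -0.0025], [0, 0, 0]],
  ],
)

```text
t: 14.95
eef_pos: [0.535, -0.0, 0.142]
tool_rot: [0.002, 0.067, 0.998, 0.0]
contact_force: [0.0, 0.2, -0.9]
gripper_width: 0.504
```

```bash
python3 f.py
```

```text
t 15.25 pos [ 5.3525e+02 -3.0000e-02  1.4194e+02] rack xyz [530.4  71.7 141.9] Frack [ 0.1   0.14 -1.38] +- [0.69 0.81 0.57] T [ 0.016  0.013 -0.015] w 43.4 q [2.000e-03 6.700e-02 9.978e-01 3.000e-04]
```

Request:
play_rows(
  motion=[
    [[0.003, 0, -0.0004], [0, 0, 0]],
    [[0.006, 0, -0.0008], [0, 0, 0]],
    [[0.009, 0, -0.0012], [0, 0, 0]],
    [[0.0125, 0, -0.0016], [0, 0, 0]],
    [[0.0125, 0, -0.0016], [0, 0, 0]],
  ],
)

```text
t: 15.75
eef_pos: [0.53, 0.0007, 0.1426]
tool_rot: [0.002, 0.067, 0.998, 0.0]
contact_force: [0.1, -0.5, -1.9]
gripper_width: 0.513
```

```bash
python3 f.py;python3 - <<'E'
from h import *
c=cam('side');p=c['pixels'][...,::-1]
cv2.imwrite('pics/s8.png',cv2.resize(p[165:225,290:360],None,fx=8,fy=8,interpolation=cv2.INTER_CUBIC))
E
```

```text
t 16.05 pos [530.34   0.62 142.58] rack xyz [525.5  71.7 142.6] Frack [ 0.06 -0.51 -1.5 ] +- [0.39 0.44 0.43] T [-0.009 -0.003 -0.011] w 43.6 q [2.000e-03 6.700e-02 9.977e-01 3.000e-04]
```

View pics/s8.png

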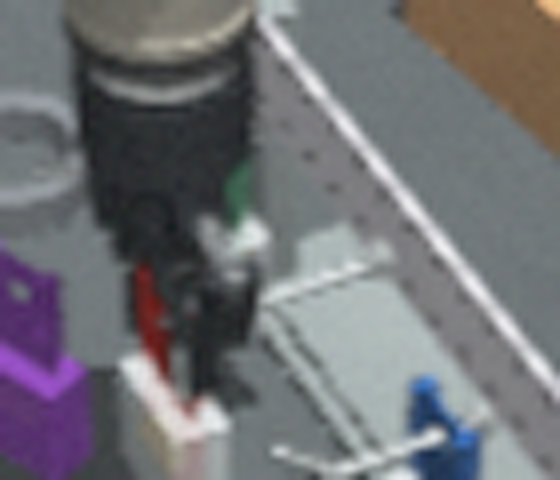

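Tip is barely or no longer visible in the hole. I'll keep going level, still gently.

Request:
play_rows(
  motion=[
    [[0.003, 0, -0.0003], [0, 0, 0]],
    [[0.006, 0, -0.0006], [0, 0, 0]],
    [[0.009, 0, -0.0009], [0, 0, 0]],
    [[0.0125, 0, -0.0012], [0, 0, 0]],
    [[0.0125, 0, -0.0012], [0, 0, 0]],
  ],
)

```text
t: 16.6
eef_pos: [0.5251, 0.0013, 0.143]
tool_rot: [0.002, 0.067, 0.998, 0.0]
contact_force: [-0.1, 0.8, -2.8]
gripper_width: 0.507
```

```bash
python3 f.py
```

```text
t 16.9 pos [525.42   1.28 143.02] rack xyz [520.5  71.7 143. ] Frack [ 0.68  0.23 -1.39] +- [0.32 0.38 0.53] T [-0.003  0.01   0.021] w 43.3 q [2.000e-03 6.700e-02 9.977e-01 3.000e-04]
```

Request:
play_rows(
  motion=[
    [[0.003, 0, 0], [0, 0, 0]],
    [[0.006, 0, 0], [0, 0, 0]],
    [[0.01, 0, 0], [0, 0, 0]],
    [[0.014, 0, 0], [0, 0, 0]],
    [[0.018, 0, 0], [0, 0, 0]],
    [[0.022, 0, 0], [0, 0, 0]],
    [[0.025, 0, 0], [0, 0, 0]],
  ],
)

```text
t: 17.6
eef_pos: [0.5153, 0.0027, 0.143]
tool_rot: [0.002, 0.067, 0.998, 0.0]
contact_force: [-0.1, -1.4, -1.7]
gripper_width: 0.511
```

```bash
python3 f.py;python3 - <<'E'
from h import *
c=cam('side');p=c['pixels'][...,::-1]
cv2.imwrite('pics/s9.png',cv2.resize(p[165:240,280:360],None,fx=7.5,fy=7.5,interpolation=cv2.INTER_CUBIC))
E
```

```text
t 17.9 pos [515.6    2.62 143.01] rack xyz [510.6  71.7 143. ] Frack [-0.02 -0.12 -2.05] +- [0.37 0.46 0.66] T [-0.017 -0.014  0.01 ] w 43.6 q [2.100e-03 6.700e-02 9.977e-01 3.000e-04]
```

View pics/s9.png

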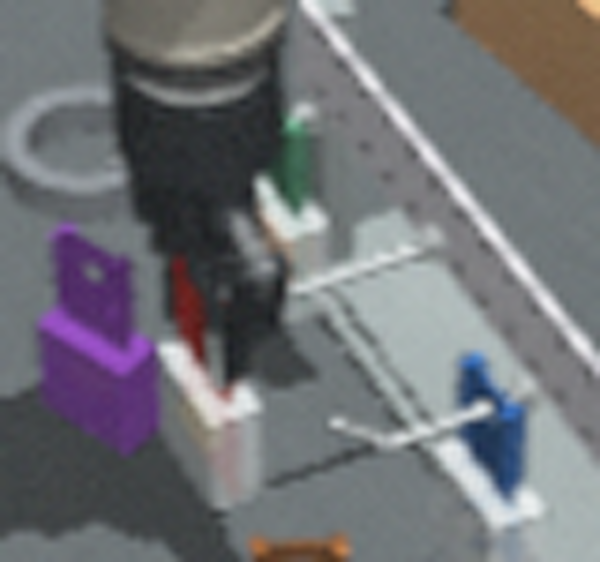

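The red card is clear of the peg: the bare tip shows at crop (300,290). Green and blue still hang. I'll move out, then up.

Request:
play_rows(
  motion=[
    [[0.02, 0, 0], [0, 0, 0]],
    [[0.05, 0, 0], [0, 0, 0]],
    [[0.075, 0, -0.01], [0, 0, 0]],
    [[0.08, 0, -0.06], [0, 0, 0]],
    [[0.08, 0, -0.13], [0, 0, 0]],
    [[0.08, 0, -0.21], [0, 0, 0]],
    [[0.08, 0, -0.28], [0, 0, 0]],
    [[0.08, 0, -0.29], [0, 0, 0]],
  ],
)

```text
t: 18.75
eef_pos: [0.4845, 0.0071, 0.2623]
tool_rot: [0.005, 0.067, 0.998, 0.001]
contact_force: [1.0, 0.2, -1.3]
gripper_width: 0.509
```

```bash
python3 f.py; python3 go.py .423 -.331 .26 -10.5
python3 - <<'E'
from h import *
# refine tray from first pictures saved anew
for n in('side','top'):
    c=cam(n);w=world(c);hsv=cv2.cvtColor(c['pixels'],cv2.COLOR_RGB2HSV)
    m=(hsv[...,0]>=22)&(hsv[...,0]<=33)&(hsv[...,1]>100)&(hsv[...,2]>50)&(abs(w[...,0]-.43)<.1)&(abs(w[...,1]+.28)<.15)
    m=cv2.morphologyEx(m.astype(np.uint8),cv2.MORPH_CLOSE,np.ones((3,3)))>0
    q=w[m]; r=q[(abs(q[:,2]-.05)<.006)]
    yaw=np.radians(-10.4);X=np.array([np.cos(yaw),np.sin(yaw)]);Y=np.array([-np.sin(yaw),np.cos(yaw)])
    a=q[q[:,2]<.056]; 
    rx,ry=r[:,:2]@X*1000,r[:,:2]@Y*1000
    print(n,len(r),np.percentile(rx,[1,5,95,99]),np.percentile(ry,[1,5,95,99]))
    fl=q[(abs(q[:,2]-.004)<.005)]; print('floor',len(fl),np.percentile(fl[:,:2]@X*1000,[2,98]),np.percentile(fl[:,:2]@Y*1000,[2,98]))
    p=c['pixels'][...,::-1]
    s=p[260:340,300:370] if n=='side' else p[225:285,360:450]
    cv2.imwrite(f'pics/tray_{n}.png',cv2.resize(s,None,fx=7,fy=7,interpolation=cv2.INTER_CUBIC))
print(X,Y)
E
```

```text
t 19.05 pos [482.29   6.8  257.42] rack xyz [477.   71.4 257.4] Frack [-0.46  0.36 -2.25] +- [0.45 0.37 0.36] T [-0.034  0.035 -0.   ] w 43.4 q [ 7.000e-04  6.700e-02  9.978e-01 -1.000e-04]
pos [482.3   6.8 257.4] t 19.05 F [ 0.28  0.1  -1.86] w 0.5082855410218585
shift [ 0.034  -0.8567 -0.0064] turn [-0.      0.0002  0.0078] mm [  13.6 -342.7   -2.6] deg [-0.   0.1  2.8]
side 223 [445.33540447 446.36816193 502.36494637 503.38973947] [-304.4381687  -302.45472323 -104.50458128 -101.343331  ]
floor 282 [446.93520761 522.85166268] [-301.33953761 -105.51298616]
top 139 [450.69201858 451.28473726 505.88458876 506.18562485] [-298.59044838 -296.82548865 -100.75397498  -99.17502365]
floor 317 [450.49942641 502.19347509] [-292.16529325 -110.12192053]
[ 0.98357147 -0.18051915] [0.18051915 0.98357147]
```

View pics/tray_side.png

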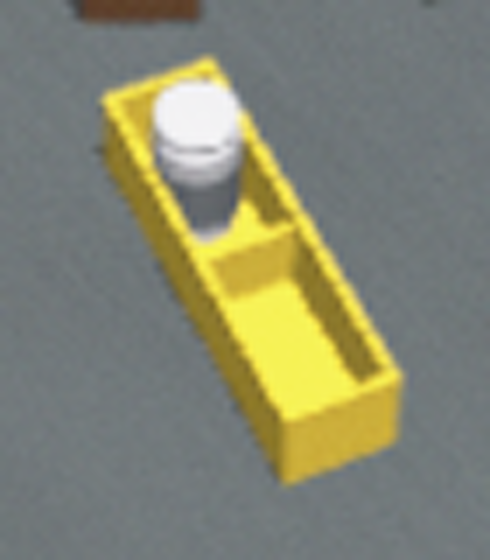

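View pics/tray_top.png

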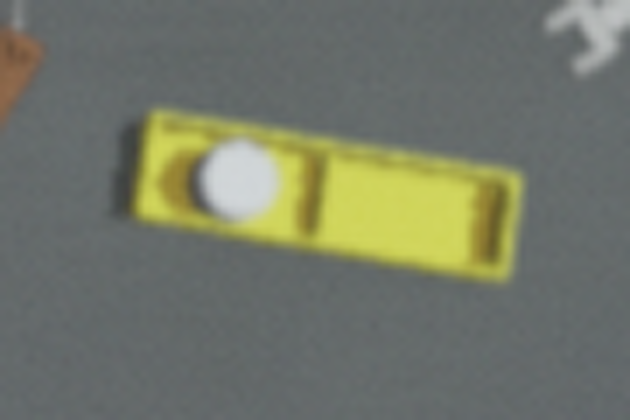

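The -y pocket (top crop 410,210; side crop 300,340) is empty, and the can is in the other one. I'll carry the card over it.

Request:
play_rows(
  motion=[
    [[0.003, -0.05, -0.006], [0, 0, 0.001]],
    [[0.01, -0.15, -0.006], [0, 0, 0.003]],
    [[0.02, -0.26, -0.006], [0, 0, 0.005]],
    [[0.025, -0.37, -0.006], [0, 0, 0.007]],
    [[0.03, -0.48, -0.006], [0, 0, 0.0078]],
    [[0.034, -0.6, -0.006], [0, 0, 0.0078]],
    [[0.034, -0.72, -0.006], [0, 0, 0.0078]],
    [[0.034, -0.81, -0.006], [0, 0, 0.0078]],
  ],
)

```text
t: 19.95
eef_pos: [0.4245, -0.3155, 0.2597]
tool_rot: [0.001, 0.093, 0.996, -0.0]
contact_force: [1.0, 0.3, -1.4]
gripper_width: 0.509
```

```bash
python3 go.py .4235 -.3315 .20 -10.5
```

```text
pos [ 424.5 -315.5  259.7] t 19.95 F [ 1.    0.27 -1.36] w 0.5089333389555419
shift [-0.0047 -0.0397  0.1493] turn [-0.0001  0.0002 -0.0003] mm [ -1.9 -15.9  59.7] deg [-0.   0.1 -0.1]
```

Request:
play_rows(
  motion=[
    [[-0.0045, -0.03, 0], [0, 0, 0]],
    [[-0.0045, -0.04, 0], [0, 0, 0]],
    [[-0.0045, -0.04, 0.06], [0, 0, 0]],
    [[-0.0045, -0.04, 0.13], [0, 0, 0]],
    [[-0.0045, -0.04, 0.2], [0, 0, 0]],
    [[-0.0045, -0.04, 0.26], [0, 0, 0]],
    [[-0.0045, -0.04, 0.275], [0, 0, 0]],
    [[-0.0045, -0.04, 0.275], [0, 0, 0]],
  ],
)

```text
t: 20.75
eef_pos: [0.4233, -0.3304, 0.149]
tool_rot: [-0.0, 0.092, 0.996, 0.0]
contact_force: [0.4, -0.2, -1.0]
gripper_width: 0.507
```

```bash
python3 f.py; python3 go.py .4235 -.3315 .10 -10.5;python3 - <<'E'
from h import *
for n in('side','top'):
  c=cam(n);p=c['pixels'][...,::-1]
  s=p[220:340,290:380] if n=='side' else p[200:300,350:470]
  cv2.imwrite(f'pics/p_{n}.png',cv2.resize(s,None,fx=5,fy=5,interpolation=cv2.INTER_CUBIC))
E
```

```text
t 21.05 pos [ 424.1  -331.92  150.79] rack xyz [ 464.8 -272.1  150.8] Frack [ 0.34 -0.14 -1.18] +- [0.41 0.53 0.54] T [0.004 0.002 0.004] w 43.2 q [ 1.600e-03  9.250e-02  9.957e-01 -7.000e-04]
pos [ 424.1 -331.9  150.8] t 21.05 F [ 0.59  0.58 -2.13] w 0.5058658940344393
shift [0.0021 0.0009 0.127 ] turn [-0.0002  0.0005 -0.0003] mm [ 0.8  0.4 50.8] deg [-0.1  0.2 -0.1]
```

View pics/p_side.png

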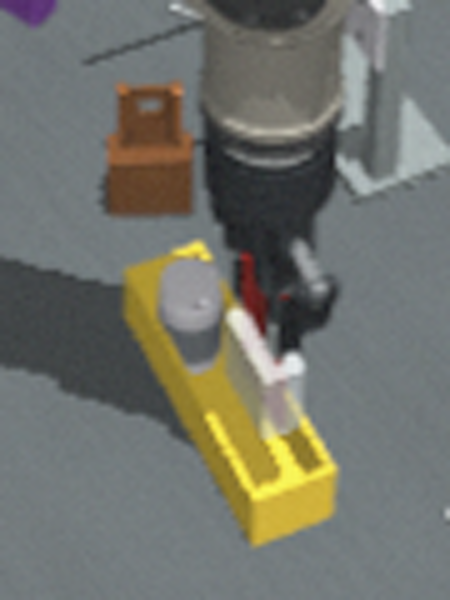

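View pics/p_top.png

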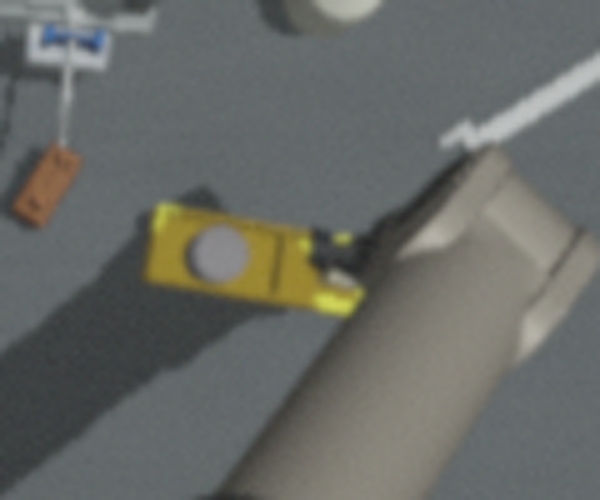

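The card is above the empty pocket (side crop 265,370), clear of the can and walls. I'll lower it.

Request:
play_rows(
  motion=[
    [[0.001, 0.0009, 0.02], [0, 0, 0]],
    [[0.001, 0.0009, 0.045], [0, 0, 0]],
    [[0.001, 0.0009, 0.07], [0, 0, 0]],
    [[0.001, 0.0009, 0.095], [0, 0, 0]],
    [[0.001, 0.0009, 0.115], [0, 0, 0]],
    [[0.001, 0.0009, 0.127], [0, 0, 0]],
    [[0.001, 0.0009, 0.127], [0, 0, 0]],
  ],
)

```text
t: 21.85
eef_pos: [0.4231, -0.3312, 0.0987]
tool_rot: [0.001, 0.093, 0.996, -0.0]
contact_force: [-0.4, -0.7, -2.0]
gripper_width: 0.507
```

```bash
python3 f.py; python3 - <<'E'
from h import *
c=cam('side');p=c['pixels'][...,::-1]
cv2.imwrite('pics/p2.png',cv2.resize(p[240:340,290:380],None,fx=6,fy=6,interpolation=cv2.INTER_CUBIC))
E
```

```text
t 22.15 pos [ 423.87 -331.64  100.02] rack xyz [ 464.5 -271.9  100. ] Frack [-0.18  0.14 -1.86] +- [0.37 0.26 0.42] T [-0.017 -0.006  0.02 ] w 43.4 q [ 1.700e-03  9.260e-02  9.957e-01 -8.000e-04]
```

View pics/p2.png

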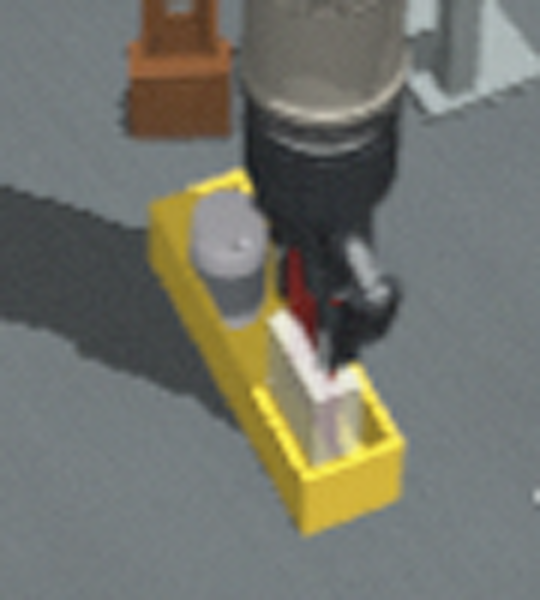

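The card is inside the pocket with room on all sides. I'll lower the last part slowly.

Request:
play_rows(
  motion=[
    [[0, 0, 0.006], [0, 0, 0]],
    [[0, 0, 0.013], [0, 0, 0]],
    [[0, 0, 0.02], [0, 0, 0]],
    [[0, 0, 0.027], [0, 0, 0]],
    [[0, 0, 0.034], [0, 0, 0]],
    [[0, 0, 0.041], [0, 0, 0]],
    [[0, 0, 0.0425], [0, 0, 0]],
  ],
)

```text
t: 22.9
eef_pos: [0.4237, -0.3315, 0.0825]
tool_rot: [0.001, 0.093, 0.996, -0.001]
contact_force: [-0.2, 0.0, -1.6]
gripper_width: 0.508
```

```bash
python3 f.py
```

```text
t 23.2 pos [ 423.98 -331.69   83.12] rack xyz [ 464.6 -271.9   83.1] Frack [-0.04  0.15 -1.87] +- [0.43 0.54 0.25] T [0.006 0.026 0.021] w 43.4 q [ 1.800e-03  9.260e-02  9.957e-01 -8.000e-04]
```

Request:
play_rows(
  motion=[
    [[0, 0, 0.002], [0, 0, 0]],
    [[0, 0, 0.004], [0, 0, 0]],
    [[0, 0, 0.005], [0, 0, 0]],
  ],
)

```text
t: 23.5
eef_pos: [0.424, -0.3317, 0.0811]
tool_rot: [0.002, 0.093, 0.996, -0.001]
contact_force: [-0.1, 0.1, -1.8]
gripper_width: 0.507
```

```bash
python3 f.py
```

```text
t 23.8 pos [ 423.99 -331.7    81.11] rack xyz [ 464.6 -271.9   81.1] Frack [ 0.11 -0.03 -1.49] +- [0.49 0.63 0.5 ] T [0.02  0.026 0.001] w 43.3 q [ 1.800e-03  9.260e-02  9.957e-01 -8.000e-04]
```

Request:
play_rows(
  motion=[
    [[0, 0, 0.0012], [0, 0, 0]],
    [[0, 0, 0.0025], [0, 0, 0]],
    [[0, 0, 0.0025], [0, 0, 0]],
  ],
)

```text
t: 24.1
eef_pos: [0.424, -0.3317, 0.08]
tool_rot: [0.002, 0.093, 0.996, -0.001]
contact_force: [0.3, 0.0, -1.5]
gripper_width: 0.511
```

```bash
python3 f.py
```

```text
t 24.4 pos [ 424.01 -331.72   80.13] rack xyz [ 464.6 -271.9   80.1] Frack [ 0.03 -0.35 -1.38] +- [0.29 0.14 0.36] T [-0.01   0.01  -0.002] w 43.5 q [ 1.800e-03  9.260e-02  9.957e-01 -8.000e-04]
```

Request:
play_rows(
  motion=[
    [[0, 0, 0.001], [0, 0, 0]],
    [[0, 0, 0.002], [0, 0, 0]],
    [[0, 0, 0.002], [0, 0, 0]],
  ],
)

```text
t: 24.7
eef_pos: [0.4242, -0.3318, 0.08]
tool_rot: [0.002, 0.093, 0.996, -0.001]
contact_force: [-0.4, 1.7, 6.1]
gripper_width: 0.513
```

```bash
python3 f.py
```

```text
t 25.0 pos [ 424.22 -331.77   79.95] rack xyz [ 464.8 -271.9   79.9] Frack [-1.73  1.5   6.14] +- [0.45 0.23 0.27] T [0.278 0.469 0.006] w 43.5 q [ 2.100e-03  9.260e-02  9.957e-01 -7.000e-04]
```

The base is on the floor. I'll ease off slightly, then open.

Request:
play_rows(
  motion=[
    [[0, 0, 0], [0, 0, 0]],
    [[0, 0, 0], [0, 0, 0]],
  ],
)

```text
t: 25.2
eef_pos: [0.4243, -0.3319, 0.08]
tool_rot: [0.002, 0.093, 0.996, -0.001]
contact_force: [0.4, 0.1, 0.7]
gripper_width: 0.507
```

```bash
python3 f.py
```

```text
t 25.5 pos [ 424.3  -331.87   79.98] rack xyz [ 464.9 -272.    80. ] Frack [-0.07 -0.04  0.36] +- [0.4  0.38 0.49] T [ 0.026  0.036 -0.001] w 43.4 q [ 2.100e-03  9.260e-02  9.957e-01 -7.000e-04]
```

Request:
play_rows(
  motion=[
    [[0, 0, 0], [0, 0, 0]],
    [[0, 0, 0], [0, 0, 0]],
    [[0, 0, 0], [0, 0, 0]],
  ],
  fingers=47,
)

```text
t: 25.8
eef_pos: [0.4243, -0.3319, 0.08]
tool_rot: [0.002, 0.093, 0.996, -0.001]
contact_force: [0.1, 0.1, -0.3]
gripper_width: 0.549
```

Request:
play_rows(
  motion=[
    [[0, 0, 0], [0, 0, 0]],
    [[0, 0, 0], [0, 0, 0]],
    [[0, 0, 0], [0, 0, 0]],
  ],
  fingers=60,
)

```text
t: 26.1
eef_pos: [0.4243, -0.3319, 0.08]
tool_rot: [0.002, 0.093, 0.996, -0.001]
contact_force: [-0.5, -0.6, -0.2]
gripper_width: 0.702
```

```bash
python3 f.py; python3 - <<'E'
from h import *
c=cam('side');p=c['pixels'][...,::-1]
cv2.imwrite('pics/p3.png',cv2.resize(p[240:340,290:380],None,fx=6,fy=6,interpolation=cv2.INTER_CUBIC))
E
```

```text
t 26.4 pos [ 424.31 -331.88   79.96] rack xyz [ 465. -272.   80.] Frack [-0.17  0.    0.15] +- [0.64 0.42 0.26] T [-0.005 -0.003  0.013] w 60.0 q [ 2.100e-03  9.260e-02  9.957e-01 -8.000e-04]
```

View pics/p3.png

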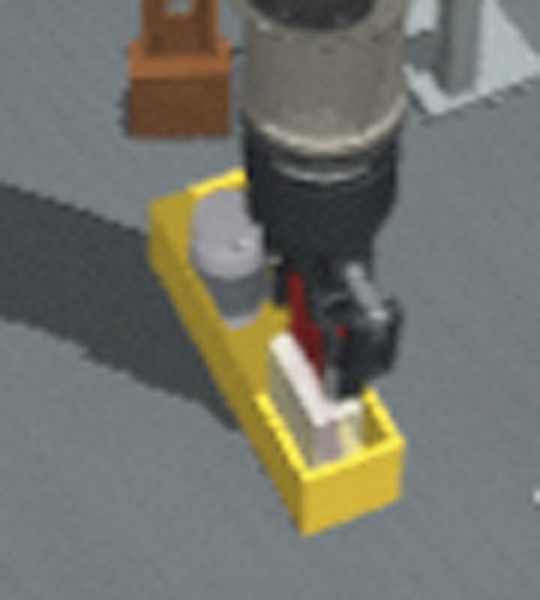

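The card stands upright and the fingers are open around it (finger at crop 360,340). I'll retreat straight up.

Request:
play_rows(
  motion=[
    [[0, 0, -0.01], [0, 0, 0]],
    [[0, 0, -0.04], [0, 0, 0]],
    [[0, 0, -0.09], [0, 0, 0]],
    [[0, 0, -0.16], [0, 0, 0]],
    [[0, 0, -0.24], [0, 0, 0]],
    [[0, 0, -0.33], [0, 0, 0]],
    [[0, 0, -0.4], [0, 0, 0]],
    [[0, 0, -0.4], [0, 0, 0]],
  ],
)

```text
t: 27.25
eef_pos: [0.4254, -0.3334, 0.2449]
tool_rot: [0.006, 0.093, 0.996, -0.002]
contact_force: [-0.3, 0.1, 0.0]
gripper_width: 0.705
```

Request:
play_rows(
  motion=[
    [[0.1, -0.1, -0.05], [0, 0, 0]],
    [[0.15, -0.2, -0.05], [0, 0, 0]],
    [[0.15, -0.3, -0.05], [0, 0, 0]],
    [[0.15, -0.4, -0.05], [0, 0, 0]],
    [[0.15, -0.4, -0.05], [0, 0, 0]],
    [[0.15, -0.4, -0.05], [0, 0, 0]],
  ],
)

```text
t: 27.85
eef_pos: [0.3357, -0.4798, 0.2643]
tool_rot: [0.006, 0.094, 0.996, -0.002]
contact_force: [-0.0, 0.7, 0.3]
gripper_width: 0.7
```

```bash
python3 f.py; python3 - <<'E'
from h import *
for n in ('side','top'):
  c=cam(n);p=c['pixels'][...,::-1]
  s=p[160:340,270:410] if n=='side' else p[150:290,270:450]
  cv2.imwrite(f'pics/f_{n}.png',cv2.resize(s,None,fx=3.3 if n=='side' else 4.2,fy=3.3 if n=='side' else 4.2,interpolation=cv2.INTER_CUBIC))
  w=world(c);hsv=cv2.cvtColor(c['pixels'],cv2.COLOR_RGB2HSV)
  m=((hsv[...,0]<8)|(hsv[...,0]>172))&(hsv[...,1]>120)&(abs(w[...,0]-.42)<.08)&(abs(w[...,1]+.33)<.1)
  q=w[m];print(n,len(q),np.round(np.median(q,0),3),q[:,2].max() if len(q) else 0)
E
```

```text
t 28.15 pos [ 337.32 -478.35  264.69] rack xyz [ 398.4 -428.8  264.7] Frack [-0.45 -0.   -0.15] +- [0.26 0.45 0.23] T [-0.002  0.032  0.008] w 59.9 q [ 0.0062  0.092   0.9957 -0.0018]
side 33 [ 0.42  -0.354  0.092] 0.10907694920021394
top 10 [ 0.425 -0.346  0.121] 0.1330008418491062
```

View pics/f_side.png

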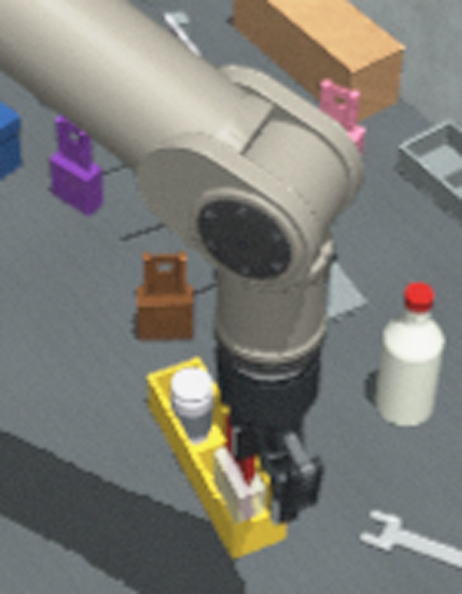

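View pics/f_top.png

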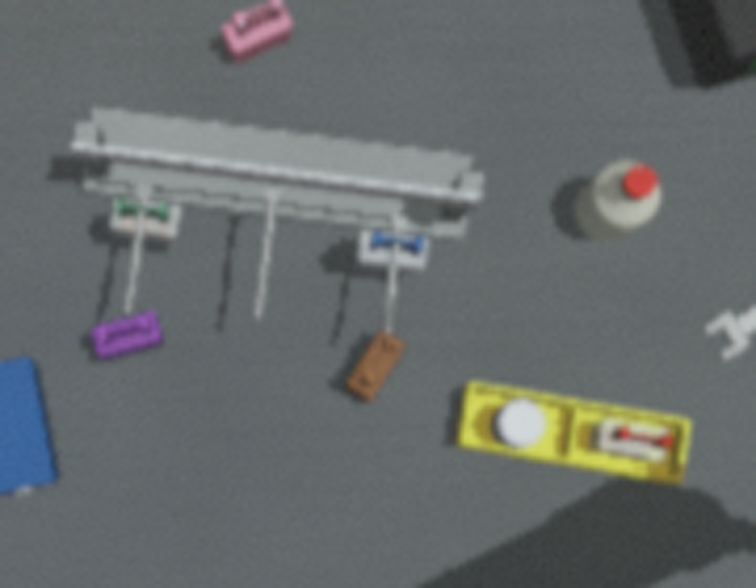

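The top view shows the red card standing upright in the right-hand pocket (crop 640,437). The middle peg is bare and green and blue still hang. The header top reads about 0.12 m, which matches upright. Handing in.

```bash
python3 -c "
from station import bot
print(bot.hand_in())"
```

```text
the job is handed in; nothing more can be done
None
```

The red card is off its peg and standing upright, let go of, in the empty pocket of the yellow tray. I handed the job in at about 28 s of the 72 s allowed.

- **Unhooking:** I pinched the header across its ribs, lifted it to mid-play and slid it out in small steps, rising about 0.2 mm per mm along the mild upturn. The force readings between steps showed little more than the card's own weight of about 1.6 N. The highest reading while it was on the peg was about 2 N, as the fingers closed.
- **Placing:** The base met the pocket floor with a reading of about 6 N (about 7.6 N with the weight added). I eased that to about 0.4 N before opening the fingers, then moved the arm clear.
- **Last checks:** The final top view shows the card upright in the pocket, with its header top at about 0.12 m. Green and blue still hang, the can is in the other pocket and the brown, purple and pink look-alikes look unmoved. No contact was felt after release.
- **Disagreements and limits:** The two cameras disagreed by about 4 mm on the tray position, so I used the average, which was well inside the pocket's clearance. In the final side view the arm blocked part of the scene, so the rack was checked from the top view only. Forces were sampled between small steps, so a brief peak within a step would not have been seen.

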